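# Line up the filtration manifold for the one funnel

### The job

The next sample will be drawn through the one funnel that stands on the vacuum filtration manifold, but all three tap handles were left half-turned to dry. Turn the tap in front of the funnel's station fully open (handle in line with its pipe, over the front bar), turn the taps of the two bare stations fully shut (handle across its pipe) so that no air is drawn in there, and put the lid on the funnel, lying flat and fully home. Leave the funnel seated where it stands and do not shift the pot, the vial or anything else on the worktop.

Things in the scene. Friction and masses are not known exactly. Their poses are not given: they have to be found in the camera images.
- manifold: fixed filtration manifold: base plate 200x350 mm with three round steel heads in a row along y (x=0, 65 mm wide, tops z=74), each piped along -x through a brass tap (x=-80) into one suction bar along y (x=-125, top z=54); a gauge at its end (y=-180 to -220, z under 60). Origin: worktop under the middle head; x from bar to heads, y left along the row, z up (mm). Place and yaw vary
- funnel: the one filter funnel: open steel cup, 64 mm across outside, 58 inside, 78 high, about 0.3 kg, standing loose in the shallow recess of one of the three heads (which one varies; the other two are bare and show a flat white screen). Origin at the centre of its underside, z up, mouth at z=78 mm
- lid: the funnel's steel lid, about 0.1 kg: disc 72 mm wide (z=6 to 10 mm), below it a plug 52 mm wide, 6 deep, chamfered to 44, that drops into the funnel's mouth (3 mm play all round), on top a black round knob 24 mm wide, z=16 to 38, on a 16 mm neck. Origin: centre of the plug's underside, z up. Starts upright on the worktop, left of the manifold. Home, its origin is 72 mm above the funnel's
- seat_left (a point): centre of the seat in the left (y = +115 mm) head of the manifold, 66 mm above the worktop, where a funnel's underside stands
- seat_mid (a point): centre of the seat in the middle (y = 0) head of the manifold, 66 mm above the worktop, where a funnel's underside stands
- seat_right (a point): centre of the seat in the right (y = -115 mm) head of the manifold, 66 mm above the worktop, where a funnel's underside stands
- tap_left (a joint): tap of the left station, rad: 0 = fully shut (at its stop), handle across its pipe, pointing along the manifold's +y; 1.571 = fully open (at its stop), handle in line with its pipe, pointing along the manifold's -x over the bar. Opens counter-clockwise seen from above; stays where it is left; needs about 3 N at the handle. Starts part-way
- pivot_left (a point): axis of the left tap at the height of its handle, 85 mm above the worktop; the axis is vertical
- grip_left (a point): point in the middle of the left tap's handle, 50 mm from its axis; the handle is a level black round bar 14 mm thick, 24 to 70 mm from the axis, 85 mm above the worktop; below it lie only the stem and the bar
- tap_mid (a joint): tap of the mid station, rad: 0 = fully shut (at its stop), handle across its pipe, pointing along the manifold's +y; 1.571 = fully open (at its stop), handle in line with its pipe, pointing along the manifold's -x over the bar. Opens counter-clockwise seen from above; stays where it is left; needs about 3 N at the handle. Starts part-way
- pivot_mid (a point): axis of the mid tap at the height of its handle, 85 mm above the worktop; the axis is vertical
- grip_mid (a point): point in the middle of the mid tap's handle, 50 mm from its axis; the handle is a level black round bar 14 mm thick, 24 to 70 mm from the axis, 85 mm above the worktop; below it lie only the stem and the bar
- tap_right (a joint): tap of the right station, rad: 0 = fully shut (at its stop), handle across its pipe, pointing along the manifold's +y; 1.571 = fully open (at its stop), handle in line with its pipe, pointing along the manifold's -x over the bar. Opens counter-clockwise seen from above; stays where it is left; needs about 3 N at the handle. Starts part-way
- pivot_right (a point): axis of the right tap at the height of its handle, 85 mm above the worktop; the axis is vertical
- grip_right (a point): point in the middle of the right tap's handle, 50 mm from its axis; the handle is a level black round bar 14 mm thick, 24 to 70 mm from the axis, 85 mm above the worktop; below it lie only the stem and the bar
- pot: bystander: white screw-capped sample pot, 49 mm across, 43 mm high, just behind the heads; origin at the centre of its underside
- vial: bystander: small white screw-capped vial, 24 mm across, 50 mm high, left of the manifold; origin at the centre of its underside

How it is judged:
At the end, for the whole second after the job is handed in: Funnel's tap open (over 1.48 rad), the two others shut (under 0.09); funnel upright (0.05 rad), within 8 mm of its start; lid home in it: centred within 6 mm, origin 69 to 74.5 mm above the funnel's, flat within 0.05 rad; lid and funnel at rest (((horizontal distance between funnel and seat_left below 0.02 m and value of joint tap_left above 1.48 rad) or (not (horizontal distance between funnel and seat_left below 0.02 m) and value of joint tap_left below 0.09 rad)) and ((horizontal distance between funnel and seat_mid below 0.02 m and value of joint tap_mid above 1.48 rad) or (not (horizontal distance between funnel and seat_mid below 0.02 m) and value of joint tap_mid below 0.09 rad)) and ((horizontal distance between funnel and seat_right below 0.02 m and value of joint tap_right above 1.48 rad) or (not (horizontal distance between funnel and seat_right below 0.02 m) and value of joint tap_right below 0.09 rad)) and (horizontal distance between funnel and seat_left below 0.02 m or horizontal distance between funnel and seat_mid below 0.02 m or horizontal distance between funnel and seat_right below 0.02 m) and distance of funnel from where it was at the start of the episode below 0.008 m and angle between funnel's own z axis and vertical below 0.05 rad and horizontal distance between lid and funnel below 0.006 m and z of lid in the frame of funnel between 0.069 and 0.0745 m and angle between the z axis of lid and the z axis of funnel, either way round below 0.05 rad and angle between lid's own z axis and vertical below 0.2 rad and linear speed of each of lid, funnel below 0.02 m/s); the robot touches nothing.
It fails at once if the pot or the vial is shifted by more than 20 mm (distance of any of pot, vial from where it was at the start of the episode above 0.02 m).
It fails at once if the funnel is tipped or knocked off its seat (angle between funnel's own z axis and vertical above 0.25 rad or distance of funnel from where it was at the start of the episode above 0.03 m).
It also fails if it takes over 64 s, if anything falls off the work surface, if the arm or the gripper's body presses on something with over 40 N, if the wrist force passes 120 N, or if a joint passes its speed limit or range.

### The arm

A 6-joint arm with a two-finger parallel gripper is mounted at the origin on a cart in front of the work surface, level with it; the furniture and walls round the work are solid. World frame = base frame: x ahead of the robot, y to its left, z up, the work surface at z = 0. Lengths are in m, angles in rad, forces in N, time in s.
With the tool pointing down it reaches from about 0.25 to 0.775 m from the base axis. Payload 4 kg.
Tool frame: the origin (TCP) lies midway between the tips of the shut fingers; the grasp point (between the pads) lies 19 mm behind it (robot.hold_point_z is the distance from the TCP to the grasp point, in m); z points along the fingers, y is the line along which they close (so a half turn about z gives the same grasp; the last joint's range is limited). The gripper opens to 94 mm and grips with 3 to 60 N. Pads are 16 mm wide; open, the fingers measure 119 mm over their backs; the gripper's body (75 mm by 177 mm) begins 78 mm behind the grasp point.
Start: joints at [-1.425, 0.087, 1.371, -0, 1.684, -0.103], TCP at [0.135, -0.533, 0.206] pointing down, gripper open.
Joint ranges: [-3.1, 3.1], [-0.76, 2.03], [0.27, 2.55], [-1.08, 4.22], [0.17, 2.65], [-2.57, 2.57]. Speed limits (rad/s): [2.79, 2.79, 3.14, 3.14, 3.14, 3.14].

### API

Orientations are given as [roll, pitch, yaw] about the fixed x, y, z axes, in that order (R = Rz(yaw) Ry(pitch) Rx(roll)).
In Python, from bench import readout, imaging, robot gives the robot as it stands.
- The arm moves only by the tool carry_out, never from a script. Its argument "motion" is text: rows parted by semicolons, each of 7 numbers parted by spaces: the shift along the tool's x, y, z each as a share of 200 mm, from -1 to 1, then the turn, a rotation vector about the tool's x, y, z each as a share of 120 degrees, from -1 to 1, then the opening, from 0 (shut) to 1 (fully open). A call has 1 to 12 rows; each row shifts and turns the commanded pose from where the row before left it, along the tool's axes as they then stand; what a row does not reach is not made up. A row lasts 1/8 s, in which the tool goes at most 62.5 mm and 10.7 degrees, less where a joint would pass 70% of its speed; a pose out of reach is approached as far as the arm can. A call with a number of a shift or a turn outside -1 to 1 is refused whole. A call with a gripper value outside its range is refused whole. The fingers move at their own pace and stop on an object; the grip force is fixed at half the most. Time passes only in rows, so rows that do not move let the fingers close. It gives the time, the measured TCP pose, the force, the opening and the grip force at its end, in the units of the state.
- readout.get_obs(): the state, without advancing time (a new reading comes with each control period).
- imaging.snapshot(name): name is "scene" or "top" or "wrist"; returns a dict with "pixels" (480x640x3 uint8, red, green, blue), "fx", "fy", "cx", "cy" (pixels), "R" (3x3) and "t" (3): a world point X has camera coordinates R X + t. Camera axes: x right, y down, z forward; pixel columns grow to the right and rows downward; lengths in m; the calibration is good to about 2 mm. The wrist camera is an equidistant fisheye: a pixel r from the principal point sees the ray r / f radians off the axis. A picture is of the moment at which its call begins. There is no depth.
- robot.close_job(): hands the job in; it is judged then, once.
The state is a dict: "time": time; "joint_positions": joint angles; "qvel": joint speeds; "joint_torque": joint torques, N m; "tool_pos": TCP position; "ee_rot": TCP orientation; "wrist_force": force on the tool from outside, world axes, zero at the start; "wrist_torque": the same for the moment, N m; "width": finger opening in m; "finger_force": force on a finger pad.
Only numpy, scipy, OpenCV 4.12 (cv2) and the standard library are available. Lean on these libraries where they do the work, as an engineer would, in place of code of your own. Each camera call takes 0.05 s, during which the arm holds its last target. There are 200 camera calls.

## Working session

There is one attempt and no reset: what is moved stays moved. The work goes in short steps, Python scripts to look and compute and a tool call to move; the robot and the scene stay as the last step left them, time stands still between calls to the robot, and variables do not carry over. Pictures are saved under pics/ and viewed, at most 10 in all, crops included, and the job is handed in when it is done.

Besides the shell and the picture viewer there is one more tool, called after "Emit:" by a JSON object that holds its "fn" and its "kwargs", one argument or row to a line. carry_out: Moves the arm, as the interface text tells. Its arguments: {"type":"object","properties":{"motion":{"type":"string"}},"required":["motion"]}

```bash
mkdir -p pics; ls; python3 - <<'E'
from bench import readout, imaging, robot
import cv2
for n in ("scene","top"):
    s=imaging.snapshot(n); cv2.imwrite(f"pics/{n}0.png",s["pixels"][:,:,::-1])
    print(n,s["fx"],s["fy"],s["cx"],s["cy"],s["R"],s["t"])
print(readout.get_obs()); print(robot.hold_point_z)
E
```

```text
pics
scene 520.4680158217792 520.4680158217792 313.49722556426383 240.05475801970667 [[-0.45024052 -0.89274524  0.01701188]
 [-0.55283416  0.26374972 -0.79044954]
 [ 0.70118319 -0.36529716 -0.61229088]] [0.3447315  0.36139664 0.72275301]
top 527.0740047297348 527.0740047297348 316.84879951318345 238.65566418786727 [[-0.02305035 -0.99944157 -0.02419146]
 [-0.98212257  0.02715965 -0.18627295]
 [ 0.18682596  0.01946532 -0.98220016]] [0.11848085 0.58404079 1.06993845]
{'time': 0.1, 'joint_positions': array([-1.42513513e+00,  8.78804590e-02,  1.37207010e+00, -1.63744716e-05,
        1.68358017e+00, -1.03129893e-01]), 'qvel': array([ 1.24318803e-03, -1.65690171e-03, -5.36005801e-03,  4.24913969e-04,
        9.97485603e-05,  3.49456573e-04]), 'joint_torque': array([ 1.72199958e-03, -3.41253519e+01, -3.03300977e+01,  7.19902525e-02,
        3.04281665e-02, -1.03094196e-04]), 'tool_pos': array([ 0.13533213, -0.53259711,  0.20443831]), 'ee_rot': array([-3.13966319e+00, -1.83332453e-04,  2.48789088e-01]), 'wrist_force': array([-0.9382383 ,  0.21654885,  0.28522861]), 'wrist_torque': array([0.04510583, 0.02495004, 0.01649559]), 'finger_force': 0.0, 'width': 0.09383756373827509}
0.0188
```

View pics/scene0.png

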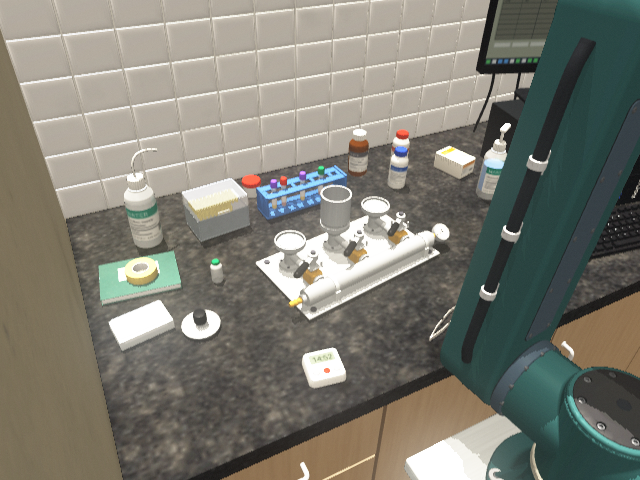

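View pics/top0.png

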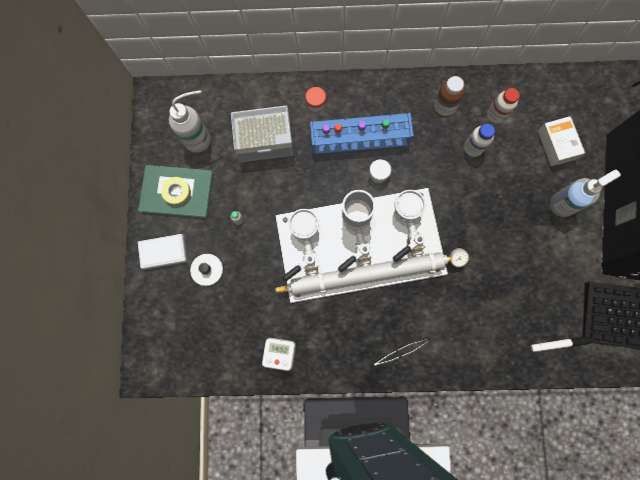

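Top view: left bare head at (304,223), funnel in the middle (358,208), right bare head (409,205), the lid at (206,269) and the vial at (236,216). The handles are half-turned at about (292,273), (347,264) and (402,254).

```bash
cat > h.py <<'E'
import numpy as np, cv2
from bench import readout, imaging, robot
def ray(s,u,v):
    d=np.array([(u-s["cx"])/s["fx"],(v-s["cy"])/s["fy"],1.0])
    return -s["R"].T@s["t"], s["R"].T@d
def onz(s,p,z):
    o,d=ray(s,*p); return o+d*(z-o[2])/d[2]
def tri(s1,p1,s2,p2):
    o1,d1=ray(s1,*p1);o2,d2=ray(s2,*p2)
    a=np.linalg.lstsq(np.c_[d1,-d2],o2-o1,rcond=None)[0]
    x,y=o1+a[0]*d1,o2+a[1]*d2
    return (x+y)/2, np.linalg.norm(x-y)
def proj(s,X):
    c=s["R"]@X+s["t"]; return np.array([s["fx"]*c[0]/c[2]+s["cx"],s["fy"]*c[1]/c[2]+s["cy"]])
E
python3 - <<'E'
from h import *
t=imaging.snapshot("top")["pixels"]; s=imaging.snapshot("scene")["pixels"]
a=cv2.resize(t[180:310,180:480],(800,347),interpolation=cv2.INTER_CUBIC)
b=cv2.resize(s[180:340,170:460],(800,441),interpolation=cv2.INTER_CUBIC)
cv2.imwrite("pics/a.png",a[:,:,::-1]);cv2.imwrite("pics/b.png",b[:,:,::-1])
for n,im,box in(("top",t,(185,180,480,300)),("scene",s,(170,170,450,340))):
    hsv=cv2.cvtColor(im,cv2.COLOR_RGB2HSV)
    for nm,m in(("dark",hsv[:,:,2]<45),("white",(hsv[:,:,2]>185)&(hsv[:,:,1]<40)),("brass",(hsv[:,:,1]>110)&(hsv[:,:,2]>110))):
        k=np.zeros(m.shape,np.uint8);x0,y0,x1,y1=box;k[y0:y1,x0:x1]=m[y0:y1,x0:x1]*255
        N,_,st,ce=cv2.connectedComponentsWithStats(k)
        for i in range(1,N):
            if 40<st[i,4]<3000:print(n,nm,st[i],ce[i].round(1))
E
```

```text
top dark [447 262  17  11  91] [453.4 268.1]
top white [185 180   9  16  66] [190.3 184.7]
top white [452 250  16  16 200] [459.4 257.6]
top white [190 254  32  31 641] [206.2 269.1]
top white [368 276  61  12  91] [396.7 281.9]
top white [325 288  42   8  57] [344.  291.5]
top brass [275 286  12   6  58] [281.  288.6]
scene white [ 182  178   65   32 1151] [213.4 193.1]
scene white [320 185  32  18 174] [334.7 193.4]
scene white [361 196  29  17 354] [375.1 204.8]
scene white [380 212  26  19 192] [390.3 220.1]
scene white [303 249 137  71 795] [368.8 285.8]
scene white [210 263  12   8  55] [215.4 266.5]
scene white [181 310  40  29 684] [200.5 325.6]
scene white [430 319  18  20  63] [437.3 329.1]
scene brass [313 170  25   7  75] [326.3 172.4]
scene brass [257 170  90  37 226] [303.7 187.4]
scene brass [293 173  19  14  72] [302.7 178.1]
scene brass [241 175  20  13 216] [250.8 180.9]
scene brass [280 176  13  12  69] [284.2 180.9]
scene brass [270 182  11   6  41] [273.9 184.6]
scene brass [266 190  54  25 479] [296.9 202.1]
scene brass [389 230  18  14 123] [397.5 236. ]
scene brass [349 249  18  14 123] [356.6 254.8]
scene brass [303 269  19  15 151] [310.7 275.3]
scene brass [289 297  14  10  74] [295.2 301.9]
```

View pics/a.png

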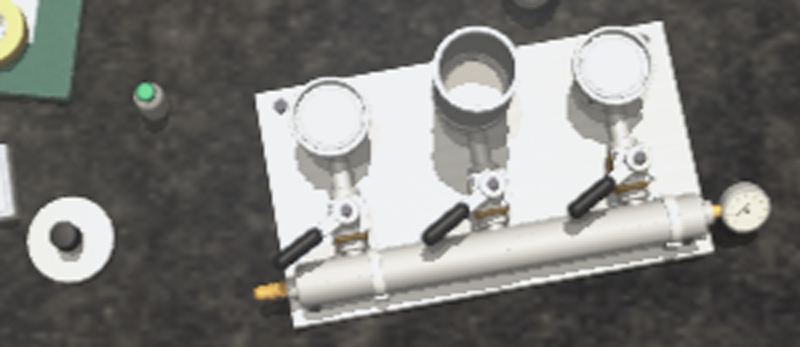

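View pics/b.png

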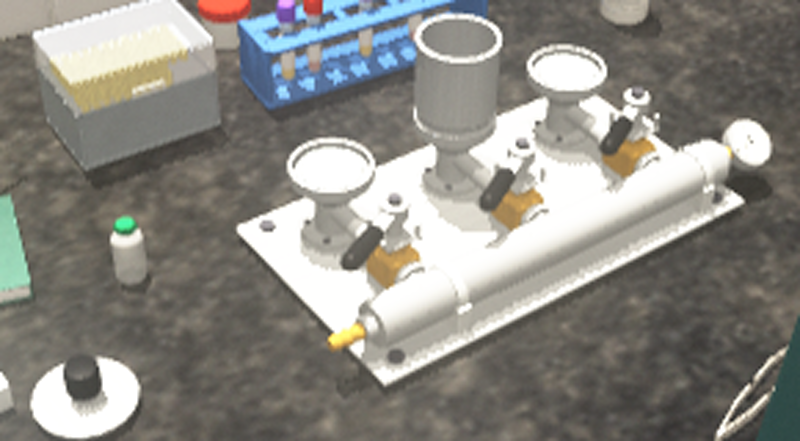

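Top crop: rims left (331,117), funnel (475,68), right (613,65); tap stems (346,211), (491,185), (637,158); handles run down-left from the stems; lid disc at (70,240). The scene crop shows the same objects, with the knob top at (82,365).

```bash
python3 - <<'E'
from h import *
T=imaging.snapshot("top");S=imaging.snapshot("scene")
a=lambda p:(180+(p[0]+.5)/2.667-.5,180+(p[1]+.5)/2.667-.5)
b=lambda p:(170+(p[0]+.5)/2.759-.5,180+(p[1]+.5)/2.759-.5)
P={"headL":((331,117),(331,169)),"headR":((613,65),(567,73)),"funnel":((475,68),(458,38)),
"stL":((346,211),(396,202)),"stM":((491,185),(521,146)),"stR":((637,158),(637,96)),
"hL":((300,246),(362,247)),"hM":((446,224),(497,188)),"hR":((592,197),(618,136)),
"lid":((70,240),(85,397)),"knob":((66,234),(82,372))}
X={}
for k,(p,q) in P.items():
    x,e=tri(T,a(p),S,b(q)); X[k]=x; print(k,x.round(4),"miss",round(e,4))
for k,z in(("headL",.074),("headR",.074),("funnel",.144),("hL",.085),("hM",.085),("hR",.085)):
    print(k,onz(T,a(P[k][0]),z)[:2].round(4),onz(S,b(P[k][1]),z)[:2].round(4))
# fit manifold
src=np.array([[0,.115],[0,-.115],[-.08,.115],[-.08,0],[-.08,-.115],[0,0]])
dst=np.array([X[k][:2] for k in("headL","headR","stL","stM","stR","funnel")])
A,B=src-src.mean(0),dst-dst.mean(0); U,_,V=np.linalg.svd(A.T@B); R=V.T@U.T
t=dst.mean(0)-R@src.mean(0); yaw=np.arctan2(R[1,0],R[0,0])
print("yaw",yaw,"t",t,"res",(src@R.T+t-dst).round(4).tolist())
for k,y in(("L",.115),("M",0),("R",-.115)):
    pv=R@[-.08,y]+t; d=R.T@(X["h"+k][:2]-pv); print(k,"pivot",pv.round(4),"handle r,ang",np.hypot(*d),np.arctan2(-d[0],d[1]))
E
```

```text
headL [0.6185 0.1304 0.0659] miss 0.0002
headR [ 0.6544 -0.0975  0.0643] miss 0.0027
funnel [0.6359 0.0179 0.1405] miss 0.0021
stL [0.5382 0.1183 0.0892] miss 0.0023
stM [0.5556 0.0062 0.09  ] miss 0.0014
stR [ 0.5734 -0.1078  0.0894] miss 0.0026
hL [0.5135 0.1555 0.0809] miss 0.0006
hM [0.5273 0.042  0.0831] miss 0.0007
hR [ 0.5452 -0.0726  0.081 ] miss 0.0024
lid [0.533  0.3522 0.0064] miss 0.0006
knob [0.5352 0.3508 0.0275] miss 0.0001
headL [0.6168 0.1302] [0.6089 0.1346]
headR [ 0.6527 -0.0949] [ 0.6417 -0.0901]
funnel [0.6356 0.019 ] [0.6305 0.0198]
hL [0.5131 0.1555] [0.509  0.1574]
hM [0.5272 0.0424] [0.5251 0.043 ]
hR [ 0.5453 -0.0711] [ 0.5401 -0.0701]
yaw 0.15292318639766975 t [0.63551873 0.0173532 ] res [[-0.0005, 0.0006], [-0.0013, 0.0012], [0.0008, 0.0005], [0.0009, -0.0011], [0.0006, -0.0007], [-0.0004, -0.0005]]
L pivot [0.5389 0.1188] handle r,ang 0.044682921077066916 0.45353525539510947
M pivot [0.5565 0.0052] handle r,ang 0.04696961172353122 0.5169321085289222
R pivot [ 0.574  -0.1085] handle r,ang 0.0459883508706534 0.5229991892573311
```

Emit:
{"fn": "carry_out", "kwargs": {
  "motion": "0 0 0 0 0 0.046 0;0.195 -0.182 0.02 0 0 0 0;0.195 -0.182 0.02 0 0 0 0;0.195 -0.182 0.02 0 0 0 0;0.195 -0.182 0.02 0 0 0 0;0.195 -0.182 0.02 0 0 0 0;0.195 -0.182 0.02 0 0 0 0;0.195 -0.182 0.02 0 0 0 0;0.195 -0.182 0.02 0 0 0 0;0.195 -0.182 0.02 0 0 0 0;0.195 -0.182 0.02 0 0 0 0;0.195 -0.182 0.02 0 0 0 0"
}}

```text
time: 1.8
tool_pos: [0.4996, -0.0707, 0.1615]
ee_rot: [3.141, -0.001, 0.153]
wrist_force: [-0.2, -0.4, 0.6]
width: 0.0004
finger_force: 0.0
```

Emit:
{"fn": "carry_out", "kwargs": {
  "motion": "0 0 0.117 0 0 0 0;0 0 0.117 0 0 0 0;0 0 0.117 0 0 0 0;0 0 0.117 0 0 0 0;0.035 0 0 0 0 0 0;0.035 0 0 0 0 0 0;0.035 0 0 0 0 0 0;0.035 0 0 0 0 0 0;0.035 0 0 0 0 0 0;0.035 0 0 0 0 0 0;0.035 0 0 0 0 0 0;0.035 0 0 0 0 0 0"
}}

```text
time: 3.3
tool_pos: [0.5498, -0.064, 0.0675]
ee_rot: [-3.141, 0.012, 0.152]
wrist_force: [-22.3, -1.6, 11.6]
width: 0.0003
finger_force: 11.2
```

Emit:
{"fn": "carry_out", "kwargs": {
  "motion": "-0.15 0 0 0 0 0 0;-0.13 0 0 0 0 0 0;0 0 -0.25 0 0 0 0;0 -0.19 0 0 0 0 0;0 -0.19 0 0 0 0 0;0 -0.19 0 0 0 0 0;0 -0.19 0 0 0 0 0;0 -0.19 0 0 0 0 0;0 -0.19 0 0 0 0 0;0 0 0 0 0 0 0;0 0 0.125 0 0 0 0;0 0 0.125 0 0 0 0"
}}

```text
time: 4.8
tool_pos: [0.4661, 0.1524, 0.0683]
ee_rot: [3.141, -0.004, 0.152]
wrist_force: [0.2, 0.2, -0.2]
width: 0.0002
finger_force: 0.0
```

Emit:
{"fn": "carry_out", "kwargs": {
  "motion": "0.035 0 0 0 0 0 0;0.035 0 0 0 0 0 0;0.035 0 0 0 0 0 0;0.035 0 0 0 0 0 0;0.035 0 0 0 0 0 0;0.035 0 0 0 0 0 0;0.035 0 0 0 0 0 0;0.035 0 0 0 0 0 0;0 0 0 0 0 0 0"
}}

```text
time: 5.92
tool_pos: [0.5149, 0.1613, 0.0674]
ee_rot: [-3.141, 0.012, 0.153]
wrist_force: [-14.4, 0.0, 7.4]
width: 0.0004
finger_force: 7.5
```

Emit:
{"fn": "carry_out", "kwargs": {
  "motion": "-0.1 0 0 0 0 0 0;-0.1 0 0 0 0 0 0;0 0 -0.25 0 0 0 0;0.066 0.124 0 0 0 0 0;0.066 0.124 0 0 0 0 0;0.066 0.124 0 0 0 0 0;0.066 0.124 0 0 0 0 0;0 0 0 0 0 0 0;0 0 0.125 0 0 0 0;0 0 0.125 0 0 0 0;0 0 0 0 0 0 0"
}}

```text
time: 7.3
tool_pos: [0.5455, 0.0659, 0.0658]
ee_rot: [-3.141, 0.004, 0.153]
wrist_force: [-0.3, 0.2, 0.3]
width: 0.0007
finger_force: 0.0
```

Emit:
{"fn": "carry_out", "kwargs": {
  "motion": "-0.023 0.017 0 0 0 0 0;-0.023 0.017 0 0 0 0 0;-0.034 0.008 0 0 0 0 0;-0.034 0.008 0 0 0 0 0;-0.034 0.02 0 0 0 0 0;-0.034 0.02 0 0 0 0 0;-0.024 0.027 0 0 0 0 0;-0.024 0.027 0 0 0 0 0;-0.015 0.04 0 0 0 0 0;-0.015 0.04 0 0 0 0 0;0 0 0 0 0 0 0"
}}

```text
time: 8.68
tool_pos: [0.5028, 0.0166, 0.0677]
ee_rot: [-3.133, -0.002, 0.152]
wrist_force: [3.2, 10.9, 0.2]
width: 0.0005
finger_force: 5.3
```

Emit:
{"fn": "carry_out", "kwargs": {
  "motion": "0 -0.1 0 0 0 0 0;0 0 -0.2 0 0 0 0;0 0 -0.25 0 0 0 0;0 0 -0.2 0 0 0 0;0.058 -0.22 0 0 0 0 0.6;0.058 -0.22 0 0 0 0 0.6;0.058 -0.22 0 0 0 0 0.6;0.058 -0.22 0 0 0 0 0.6;0.058 -0.22 0 0 0 0 0.6;0.058 -0.22 0 0 0 0 0.6;0.058 -0.22 0 0 0 0 0.6;0 0 0 0 0 0 0.6"
}}

```text
time: 10.18
tool_pos: [0.5323, 0.351, 0.1958]
ee_rot: [3.139, 0.004, 0.155]
wrist_force: [-0.2, -0.4, -0.0]
width: 0.0559
finger_force: 0.0
```

```bash
python3 - <<'E'
from h import *
t=imaging.snapshot("top")["pixels"]; s=imaging.snapshot("scene")["pixels"]; W=imaging.snapshot("wrist")
a=cv2.resize(t[180:310,180:480],(800,347),interpolation=cv2.INTER_CUBIC)
cv2.imwrite("pics/a2.png",a[:,:,::-1]);cv2.imwrite("pics/w2.png",W["pixels"][:,:,::-1])
print({k:W[k] for k in W if k!="pixels"})
b=cv2.resize(s[180:340,170:460],(800,441),interpolation=cv2.INTER_CUBIC)
cv2.imwrite("pics/b2.png",b[:,:,::-1])
E
```

```text
{'fx': 371.64829954431775, 'fy': 371.64829954431775, 'cx': 324.7338192030203, 'cy': 245.7001725507887, 'R': array([[ 0.15202972, -0.98837286,  0.00246155],
       [-0.96242759, -0.14747102,  0.22800314],
       [-0.22498911, -0.03703232, -0.97365728]]), 't': array([0.26271439, 0.54226991, 0.51460943])}
```

View pics/a2.png

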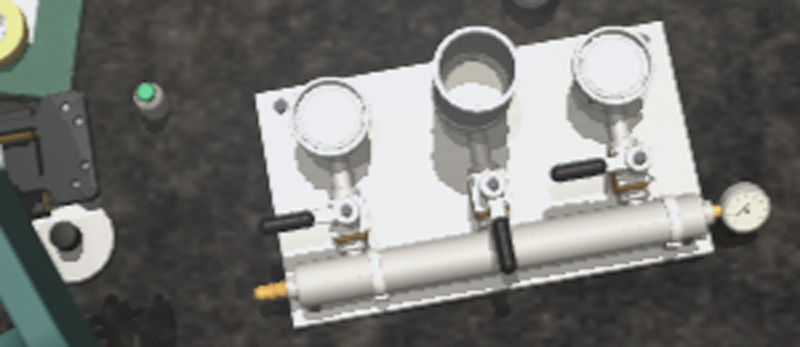

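View pics/w2.png

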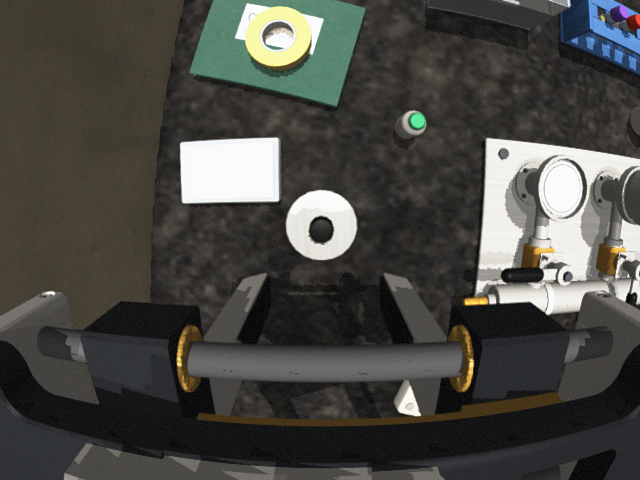

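The taps now look set: left and right across their pipes, middle in line with its pipe over the bar. The wrist view shows the lid disc at (321,225) with its knob at (321,230). Next I measure the lid in the wrist and top views.

```bash
cat >> h.py <<'E'
def wonz(s,p,z):
    d=np.array([p[0]-s["cx"],p[1]-s["cy"]]);r=np.hypot(*d);a=r/s["fx"]
    v=s["R"].T@np.r_[np.sin(a)*d/r,np.cos(a)]; o=-s["R"].T@s["t"]
    return o+v*(z-o[2])/v[2]
E
python3 - <<'E'
from h import *
W=imaging.snapshot("wrist");im=W["pixels"];h=cv2.cvtColor(im,cv2.COLOR_RGB2HSV)
m=np.zeros(im.shape[:2],np.uint8);m[180:270,283:365]=((h[:,:,2]>120)&(h[:,:,1]<60))[180:270,283:365]*255
c=max(cv2.findContours(m,cv2.RETR_EXTERNAL,cv2.CHAIN_APPROX_NONE)[0],key=cv2.contourArea)
e=cv2.fitEllipse(c);print(e)
P=np.array([wonz(W,p,.010)[:2] for p in c[:,0]]);q,rad=cv2.minEnclosingCircle(P.astype(np.float32))
A=np.c_[2*P,np.ones(len(P))];f=np.linalg.lstsq(A,(P**2).sum(1),rcond=None)[0]
print("circle",f[:2],np.sqrt(f[2]+f[:2]@f[:2]))
# dark hole inside disc
k=np.zeros_like(m);cv2.drawContours(k,[c],-1,255,-1);k=cv2.erode(k,np.ones((9,9)))
d=((k>0)&(h[:,:,2]<70)).astype(np.uint8);mu=cv2.moments(d,True);kp=(mu["m10"]/mu["m00"],mu["m01"]/mu["m00"])
print("knob",kp,mu["m00"],wonz(W,kp,.034),readout.get_obs()["tool_pos"],readout.get_obs()["ee_rot"])
E
```

```text
((320.62353515625, 224.85000610351562), (69.53060913085938, 70.3956298828125), 92.49473571777344)
circle [0.53320813 0.35174845] 0.03545941403150455
knob (320.4474226804124, 229.76701030927836) 485.0 [0.5333072  0.35168272 0.034     ] [0.53307204 0.3481399  0.19764185] [3.14000917e+00 8.61623177e-04 1.50814087e-01]
```

Emit:
{"fn": "carry_out", "kwargs": {
  "motion": "0.003 -0.018 0.1 0 0 0 0.6;0 0 0.2 0 0 0 0.6;0 0 0.2 0 0 0 0.6;0 0 0.2 0 0 0 0.6;0 0 0.15 0 0 0 0.6;0 0 0.068 0 0 0 0.6;0 0 0 0 0 0 0.6;0 0 0 0 0 0 0;0 0 0 0 0 0 0;0 0 0 0 0 0 0;0 0 0 0 0 0 0;0 0 0 0 0 0 0"
}}

```text
time: 11.88
tool_pos: [0.5333, 0.3534, 0.0148]
ee_rot: [3.141, -0.001, 0.152]
wrist_force: [-0.2, -1.6, 1.6]
width: 0.0231
finger_force: 30.0
```

Emit:
{"fn": "carry_out", "kwargs": {
  "motion": "0 0 -0.15 0 0 0 0;0 0 -0.25 0 0 0 0;0 0 -0.25 0 0 0 0;0 0 -0.25 0 0 0 0;0 0 -0.225 0 0 0 0;0.036 0.248 0 0 0 0 0;0.036 0.248 0 0 0 0 0;0.036 0.248 0 0 0 0 0;0.036 0.248 0 0 0 0 0;0 0 0 0 0 0 0;0 0 0 0 0 0 0"
}}

```text
time: 13.25
tool_pos: [0.5914, 0.1622, 0.2387]
ee_rot: [-3.141, 0.001, 0.152]
wrist_force: [0.6, -0.7, -1.7]
width: 0.0231
finger_force: 30.0
```

```bash
python3 - <<'E'
from h import *
W=imaging.snapshot("wrist");cv2.imwrite("pics/w3.png",W["pixels"][:,:,::-1])
np.save("w3.npy",W,allow_pickle=True)
T=imaging.snapshot("top");cv2.imwrite("pics/t3.png",T["pixels"][:,:,::-1]);np.save("t3.npy",T,allow_pickle=True)
o=readout.get_obs();print(o["tool_pos"],o["ee_rot"])
E
```

```text
[0.59121189 0.16304381 0.23901526] [-3.14112367e+00  4.11090993e-04  1.54024386e-01]
```

View pics/w3.png

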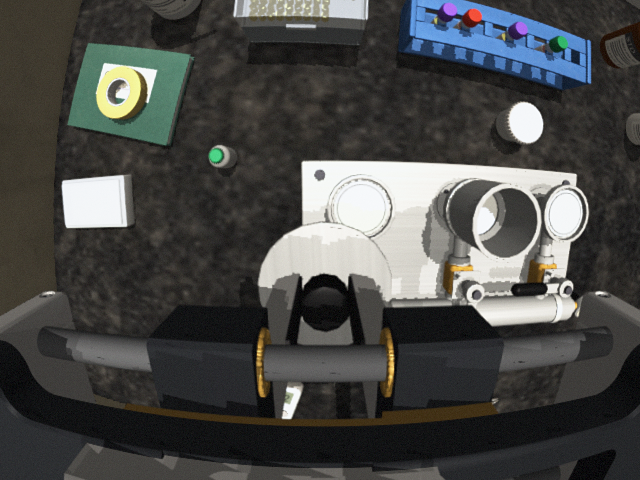

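The wrist view shows the funnel mouth at about (506,221) and the held lid's disc edge around (325,290), with a radius of about 66 px. Next I fit circles to both edges.

```bash
cat >> h.py <<'E'
def radial(g,c,r0,r1,angs,sign):
    out=[]
    for a in angs:
        r=np.arange(r0,r1,.25);u=np.float32(c[0]+r*np.cos(a));v=np.float32(c[1]+r*np.sin(a))
        p=cv2.remap(g,u[None],v[None],cv2.INTER_LINEAR)[0];d=sign*(p[6:]-p[:-6]);i=d.argmax()
        if d[i]>25: out.append((u[i+3],v[i+3]))
    return np.array(out)
def circ(P):
    k=np.ones(len(P),bool)
    for _ in range(6):
        A=np.c_[2*P[k],np.ones(k.sum())];f=np.linalg.lstsq(A,(P[k]**2).sum(1),rcond=None)[0]
        r=np.sqrt(f[2]+f[:2]@f[:2]);e=abs(np.linalg.norm(P-f[:2],axis=1)-r);k=e<max(2*np.median(e[k]),.0004)
    return f[:2],r,k.sum(),e[k].max()
E
python3 - <<'E'
from h import *
W=np.load("w3.npy",allow_pickle=True).item();T=np.load("t3.npy",allow_pickle=True).item()
gw=cv2.cvtColor(W["pixels"],cv2.COLOR_RGB2GRAY).astype(np.float32);gt=cv2.cvtColor(T["pixels"],cv2.COLOR_RGB2GRAY).astype(np.float32)
A=np.linspace(0,2*np.pi,120,endpoint=False)
p=radial(gw,(506,221),26,37,A,1);print("funnel wrist inner",circ(np.array([wonz(W,q,.144)[:2] for q in p])))
p=radial(gw,(506,221),30,42,A[np.cos(A)>-.3],-1);print("funnel wrist outer",circ(np.array([wonz(W,q,.144)[:2] for q in p])))
p=radial(gt,(357.9,205.3),10,19,A,1);print("funnel top inner",circ(np.array([onz(T,q,.144)[:2] for q in p])))
p=radial(gt,(357.9,205.3),12,20,A,-1);print("funnel top outer",circ(np.array([onz(T,q,.144)[:2] for q in p])))
B=np.linspace(-np.pi*1.02,-np.pi*.02,90)
p=radial(gw,(325,288),58,75,B,-1);
for z in(.2342,):print("lid",circ(np.array([wonz(W,q,z)[:2] for q in p])))
E
```

```text
funnel wrist inner (array([0.63466087, 0.01724286]), np.float64(0.028712315850353446), np.int64(101), np.float64(0.00036706602055528587))
funnel wrist outer (array([0.63470188, 0.01707199]), np.float64(0.032856396952037424), np.int64(38), np.float64(0.00039922613500651544))
funnel top inner (array([0.63560738, 0.01779329]), np.float64(0.028227553789313752), np.int64(66), np.float64(0.0003751039737490379))
funnel top outer (array([0.63553794, 0.01788383]), np.float64(0.03302845064476687), np.int64(70), np.float64(0.00035682031052597374))
lid (array([0.59078294, 0.1620773 ]), np.float64(0.035146223342728475), np.int64(77), np.float64(0.0003238333949501307))
```

Emit:
{"fn": "carry_out", "kwargs": {
  "motion": "0.027 0.187 0 0 0 0 0;0.027 0.187 0 0 0 0 0;0.027 0.187 0 0 0 0 0;0.027 0.187 0 0 0 0 0;0 0 0 0 0 0 0;0 0 0.125 0 0 0 0;0 0 0.125 0 0 0 0;0 0 0 0 0 0 0;0 0 0 0 0 0 0"
}}

```text
time: 14.48
tool_pos: [0.6359, 0.0186, 0.1904]
ee_rot: [3.142, -0.001, 0.154]
wrist_force: [-0.2, 0.5, -0.6]
width: 0.0232
finger_force: 30.0
```

```bash
python3 - <<'E'
from h import *
for i in range(4):
    S=imaging.snapshot("scene")
    o=readout.get_obs();print(o["tool_pos"].round(4),o["ee_rot"].round(4))
cv2.imwrite("pics/s4.png",cv2.resize(S["pixels"][150:270,250:410],(640,480),interpolation=cv2.INTER_CUBIC)[:,:,::-1])
E
```

```text
[0.6363 0.0183 0.191 ] [ 3.1412e+00 -2.6000e-03  1.5380e-01]
[0.6364 0.018  0.1912] [ 3.141e+00 -3.100e-03  1.534e-01]
[0.6364 0.0177 0.1911] [ 3.141e+00 -3.000e-03  1.531e-01]
[0.6363 0.0176 0.1909] [ 3.1411e+00 -2.7000e-03  1.5280e-01]
```

View pics/s4.png

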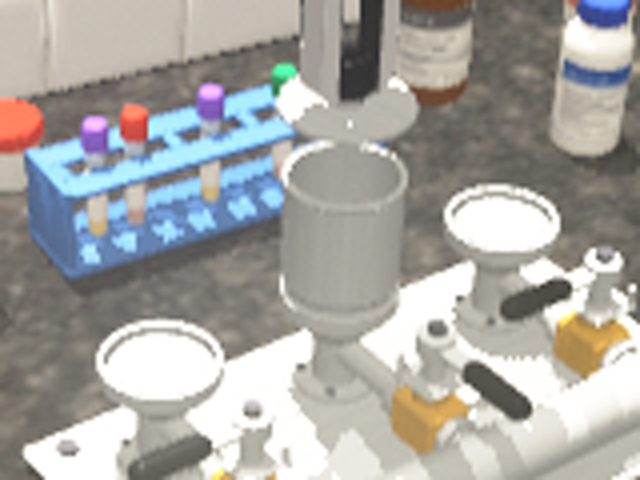

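The lid hovers centred over the mouth, with the edges parallel. Lowering now.

Emit:
{"fn": "carry_out", "kwargs": {
  "motion": "-0.004 -0.004 0.04 0 0 0 0;0 0 0.04 0 0 0 0;0 0 0.04 0 0 0 0;0 0 0.03 0 0 0 0;0 0 0.02 0 0 0 0;0 0 0.01 0 0 0 0;0 0 0 0 0 0 0;0 0 0 0 0 0 0"
}}

```text
time: 15.68
tool_pos: [0.6349, 0.0179, 0.1536]
ee_rot: [3.141, -0.001, 0.152]
wrist_force: [1.0, -0.6, -0.9]
width: 0.0234
finger_force: 30.0
```

Emit:
{"fn": "carry_out", "kwargs": {
  "motion": "0 0 0.006 0 0 0 0;0 0 0 0 0 0 0;0 0 0 0 0 0 0.1;0 0 0 0 0 0 0.3;0 0 0 0 0 0 0.45;0 0 0 0 0 0 0.45;0 0 -0.05 0 0 0 0.45;0 0 -0.1 0 0 0 0.45;0 0 -0.2 0 0 0 0.45;0 0 -0.2 0 0 0 0.45;0 0 0 0 0 0 0.45"
}}

```text
time: 17.05
tool_pos: [0.6365, 0.0179, 0.268]
ee_rot: [3.139, -0.01, 0.153]
wrist_force: [-0.1, -0.3, 0.4]
width: 0.0428
finger_force: 0.0
```

```bash
python3 - <<'E'
from h import *
S=imaging.snapshot("scene");W=imaging.snapshot("wrist")
a=cv2.resize(S["pixels"][150:270,250:410],(640,480),interpolation=cv2.INTER_CUBIC)
b=W["pixels"][120:360,230:430]; b=cv2.resize(b,(400,480))
im=np.hstack([a,b]);cv2.imwrite("pics/s5.png",cv2.resize(im,(800,369))[:,:,::-1])
g=cv2.cvtColor(W["pixels"],cv2.COLOR_RGB2GRAY);np.save("w5.npy",W,allow_pickle=True)
print(readout.get_obs()["tool_pos"])
E
```

```text
[0.63483586 0.0179095  0.26240191]
```

View pics/s5.png

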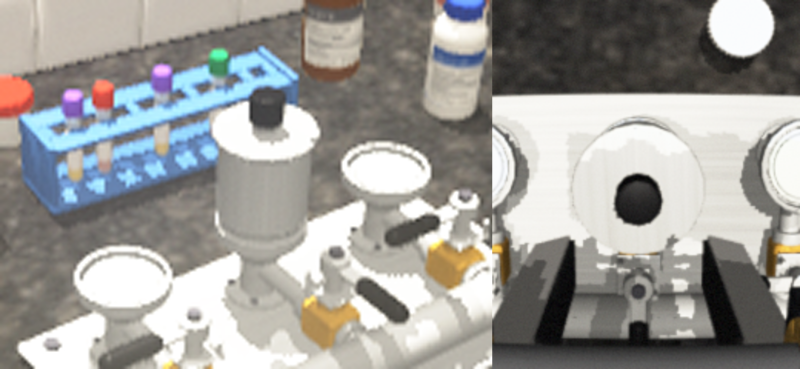

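The lid sits flat on the funnel mouth with the knob upright. Last, a numeric check of the handle angles from the picture taken after turning.

```bash
python3 - <<'E'
from h import *
T=np.load("t3.npy",allow_pickle=True).item();yaw=.153
im=cv2.imread("pics/a2.png",0)
for k,b in(("L",(255,200,320,240)),("M",(485,208,525,280)),("R",(545,150,612,190))):
    x0,y0,x1,y1=b;m=(im[y0:y1,x0:x1]<60).astype(np.uint8)
    n,l,st,c=cv2.connectedComponentsWithStats(m);i=1+st[1:,4].argmax()
    yy,xx=np.where(l==i);P=np.array([onz(T,(180+(x+x0+.5)/2.667-.5,180+(y+y0+.5)/2.667-.5),.085)[:2] for x,y in zip(xx,yy)])
    v=np.linalg.svd(P-P.mean(0),full_matrices=False)[2][0]
    a=np.arctan2(v[1],v[0])-yaw-np.pi/2; print(k,len(P),P.mean(0).round(4),"open angle",round((a+.5)%np.pi-.5,3))
E
```

```text
L 481 [0.5283 0.1724] open angle -0.002
M 516 [ 0.5079 -0.0014] open angle 1.571
R 324 [ 0.5645 -0.0616] open angle 0.006
```

```bash
python3 -c "
from bench import robot
print(robot.close_job())"
```

```text
the job is handed in; nothing more can be done
None
```

The job is handed in: the middle tap (the funnel's) is fully open, the left and right taps are shut, and in the last picture the lid sits flat and home on the seated funnel. The judge returned no verdict.

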